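# Bring the next label roll up into the label feeder

### The job

The tube-label printer's feeder is empty and the next roll of labels waits on edge at the foot of its sloped loading gutter. With your fingertips push the roll up the gutter until it drops into its seat between the two rubber-tyred idlers at the back stop and cannot roll back down, then push the side guide in by its thumb block until it comes up against the side of the roll. Only push: do not lift or carry the roll, and leave the other things on the bench where they are.

Things in the scene. Friction and masses are not known exactly. Their poses are not given: they have to be found in the camera images.
- feeder: Label-roll feeder, screwed down: white base 290 x 150 mm, 6 thick, with aluminium gutter, two idlers, back stop. Origin on the bench under the gutter's middle line. x: level, the way the gutter climbs; y across; z up. In it: flat landing 10 high from x = -157 to -100, then 13 degree slope up to x = 35 (41 high), front idler, seat. Guide on the -y side, fixed side plate (top 78 high) at y = +29.5.
- gutter: Sloped part of the gutter. Origin on its running surface at the foot of the slope, mid-width; x up the slope, y across, z square to the surface. A roll on it has its centre 45 mm above the surface. 59 mm wide inside; cheeks 24 mm above the running surface, so 34 mm above the bench at the landing and about 65 mm at the upper end: a finger at the roll's centre height passes over them.
- lip (a point): Top middle of the front lip that keeps the waiting roll from running out, 34 mm above the bench (a finger at the roll's centre height passes over it), at the feeder's x = -158 mm.
- idler (a point): Middle of the front idler's axis, 31 mm above the bench, x = 37 mm; the rear one is 50 mm farther. Idlers: two rubber tyres each, 10 mm radius, free to turn. The roll's centre passes 86 mm high over the front idler (the crest), then sinks 6 mm into the seat.
- stop (a point): Middle of the back stop's face, an upright white plate 62 mm wide, top 96 mm above the bench, at the feeder's x = 109 mm; 1.5 mm behind a roll that is home.
- roll: The roll to load: white paper, 90 mm diameter, 56 mm wide, cardboard core of 25 mm bore, 0.2 to 0.4 kg, on edge on the landing at the foot of the gutter. Origin: its centre (55 mm high at the start); its y axis is the roll's axis, across the gutter; x, z turn as it rolls. It rolls freely and runs back to the lip if left on the slope. A level push of 2 to 6 N at centre height moves it up.
- seat (a point): Where the roll's centre is when it is home: feeder's x = 62 mm, y = 0, 80 mm above the bench (top of the roll then 125 mm high). The roll may sit 1 to 2 mm to either side of the middle.
- guide (a joint): Side guide beside the seat, in m: upright white plate 76 mm long, 48 to 84 mm above the bench, with a grey thumb block outside. Slides along the feeder's +y towards the roll; 0 fully out, end of travel 0.020. Inner face at y = -41.5 mm + value. Starts 0 to 5 mm in, meets a seated roll at 12 to 15 mm; pressed on, it slides the roll to the fixed plate at 15 mm. About 2 N to slide; stays where left.
- guide_thumb (a point): Middle of the outer (-y) face of the guide's thumb block, 72 mm above the bench; moves with the guide. The face is 30 mm along the gutter, from 56 to 86 mm above the bench, and is the guide's outermost part. Push it along the feeder's +y.
- spare_roll: Another roll of the same size lying flat on the bench, 56 mm high, 90 mm diameter; origin on the bench under its centre. Leave alone.
- specimen_pot: White lidded specimen pot, 66 mm diameter, 68 mm high; origin at the centre of its underside. Leave alone.
- core: Empty cardboard core standing upright, 33 mm diameter, 56 mm high; origin at the centre of its underside. Leave alone.
- marker: White marker pen with a black cap, lying, 131 mm long, 17 mm thick; origin under its middle, x along it. Leave alone.
- stapler: Grey and black stapler, 130 x 34 mm, 52 mm high; origin at the centre of its underside. Leave alone.
- sanitiser: Capped sanitiser bottle, 56 mm diameter, 150 mm high; origin at the centre of its underside. Leave alone.
- tube_rack: White rack with capped sample tubes, 115 x 115 mm, 102 mm high over the caps, fixed to the bench; origin at the centre of its underside.
- label_printer: The label printer behind the feeder, 240 x 200 mm, 160 mm high, fixed; origin at the centre of its underside. Its near face is about 210 mm up the gutter's direction from the feeder's origin.
Things that resemble listed ones, but are neither listed nor needed, are in the scene too. Leave any blue, green or purple look-alike of the roll alone.

How it is judged:
On the way, in this order (a step that is already met when the one before it is completed fails the run):
1. the roll is in its seat between the idlers (x of roll in the frame of feeder between 0.0562 and 0.0682 m and z of roll in the frame of feeder between 0.0754 and 0.0844 m and y of roll in the frame of feeder between -0.012 and 0.012 m), for 0.3 s.
2. the side guide is up against the roll (all of step 1 and value of joint guide above 0.0105 m), for 0.2 s.
At the end, for the whole second after the job is handed in: The roll is at rest in its seat (centre within 6 mm of the seat along the gutter and 5 mm in height, 12 mm sideways, its axis within 0.08 rad of square across the gutter), and the side guide has been pushed in past 10.5 mm, which leaves less than 4.5 mm of side play (all of step 2 and linear speed of roll below 0.01 m/s and angular speed of roll below 0.2 rad/s and angle between the y axis of roll and the y axis of feeder, either way round below 0.08 rad); the robot touches nothing.
It fails at once if the roll is lifted: its centre rises more than 20 mm above where it rolls (z of roll in the frame of gutter above 0.065 m).
It fails at once if another thing on the bench is moved more than 25 mm (distance of any of spare_roll, specimen_pot, core, marker, stapler, sanitiser from where it was at the start of the episode above 0.025 m).
It also fails if it takes over 48 s, if anything falls off the work surface, if the arm or the gripper's body presses on something with over 40 N, if the wrist force passes 120 N, or if a joint passes its speed limit or range.

### The arm

A 6-joint arm with a two-finger parallel gripper is mounted at the origin on the work surface. World frame = base frame: x ahead of the robot, y to its left, z up, the work surface at z = 0. Lengths are in m, angles in rad, forces in N, time in s.
With the tool pointing down it reaches from about 0.325 to 0.9 m from the base axis. Payload 6.1 kg.
Tool frame: the origin (TCP) lies midway between the tips of the shut fingers; the grasp point (between the pads) lies 19 mm behind it (r.pinch_z is the distance from the TCP to the grasp point, in m); y points along the fingers, z is the direction in which the jaws open and shut, and the axes are right-handed (so a half turn about y gives the same grasp; the last joint's range is limited). The gripper opens to 87 mm and grips with 3 to 60 N. Pads are 19 mm wide; open, the fingers measure 117 mm over their backs; the gripper's body (75 mm by 190 mm) begins 51 mm behind the grasp point.
Start: joints at [-1.267, 0.22, 1.526, -0, 1.395, -0.126], TCP at [0.26, -0.568, 0.223] pointing down, gripper open.
Joint ranges: [-2.98, 2.98], [-0.91, 2.08], [0.09, 2.57], [-1.24, 4.39], [0.2, 2.65], [-2.68, 2.68]. Speed limits (rad/s): [2.57, 2.57, 3.01, 3.14, 3.14, 3.14].

### API

Orientations are given as a rotation vector (axis times angle).
In Python, from workcell import r, cams gives the robot as it stands.
- The arm moves only by the tool servo_tool, never from a script. Its argument "commands" is a list that holds one entry, the list of rows, each a list of 5 numbers: the shift along the tool's x, y, z in cm, then the turn about the tool's y in degrees, then the finger opening in cm, from 0 to 8.7. In form: [[[dx, dy, dz, roll, gripper], ...]]. A call has 1 to 5 rows; each row shifts and turns the commanded pose from where the row before left it, along the tool's axes as they then stand; what a row does not reach is not made up. A row lasts 1/8 s, in which the tool goes at most 62.5 mm and 10.7 degrees, less where a joint would pass 70% of its speed; a pose out of reach is approached as far as the arm can. A call with a gripper value outside its range is refused whole. The fingers move at their own pace and stop on an object; "newtons" is the grip in N (left out, the last holds). Time passes only in rows, so rows that do not move let the fingers close. It gives the time, the measured TCP pose, the force and the opening at its end, in the units of the state.
- r.state(): the state, without advancing time (a new reading comes with each control period).
- cams.camera(name): name is "side" or "top"; returns a dict with "pixels" (400x640x3 uint8, red, green, blue), "vfov" (degrees; the focal length in pixels is half the picture's height over the tangent of half this angle, whatever the lens; pixels are square), "cx", "cy" (the principal point, pixels), "R" (3x3) and "t" (3): a world point X has camera coordinates R X + t. Camera axes: x right, y down, z forward; pixel columns grow to the right and rows downward; lengths in m; the calibration is good to about 2 mm. A picture is of the moment at which its call begins. There is no depth.
- r.sign_off(): hands the job in, once; it reports no verdict.
The state is a dict: "t": time; "joint_positions": joint angles; "joint_velocities": joint speeds; "tau": joint torques, N m; "tcp_pos": TCP position; "orientation": TCP orientation; "ft_force": force on the tool from outside, world axes, zero at the start; "moment": the same for the moment, N m; "grip_width": finger opening in m.
Only numpy, scipy, OpenCV 4.12 (cv2) and the standard library are available. Lean on these libraries where they do the work, as an engineer would, in place of code of your own. Each camera call takes 0.05 s, during which the arm holds its last target.

## Working session

There is one attempt and no reset: what is moved stays moved. The work goes in short steps, Python scripts to look and compute and a tool call to move; the robot and the scene stay as the last step left them, time stands still between calls to the robot, and variables do not carry over. Pictures are saved under pics/ and viewed, and the job is handed in when it is done.

Besides the shell and the picture viewer there is one more tool, called after ">>>" as name([rows], argument=value, ...), one row to a line, values as JSON. servo_tool: Moves the arm, as the interface text tells. Its arguments: {"type":"object","properties":{"commands":{"type":"array"},"newtons":{"type":"number"}},"required":["commands"]}

```bash
ls; mkdir -p pics
python3 - <<'E'
from workcell import r,cams
import cv2,numpy as np
for n in("side","top"):
    c=cams.camera(n);cv2.imwrite(f"pics/{n}0.png",c["pixels"][:,:,::-1])
    print(n,c["vfov"],c["cx"],c["cy"],np.round(c["R"],4).tolist(),np.round(c["t"],4).tolist())
    np.savez(f"{n}.npz",**c)
print(r.state())
E
```

```text
pics
side 43.66872277280797 322.57384719540596 188.41199554605836 [[-0.7854, -0.6189, -0.0119], [-0.4481, 0.5817, -0.6788], [0.427, -0.5278, -0.7342]] [0.376, 0.3318, 1.3505]
top 42.55743362937429 326.70895188410407 205.22226820853106 [[0.0026, -0.9999, 0.0157], [-0.9897, -0.0048, -0.1434], [0.1435, -0.0151, -0.9895]] [-0.058, 0.5307, 1.4246]
{'t': 0.1, 'joint_positions': array([-1.26708445e+00,  2.21169411e-01,  1.52751334e+00, -4.02949360e-05,
        1.39472561e+00, -1.26080532e-01]), 'joint_velocities': array([-0.00084109, -0.0023303 , -0.00353481,  0.00021318, -0.00068021,
       -0.00010212]), 'tau': array([ 6.02998480e-04, -4.95945454e+01, -3.88519192e+01,  7.02110678e-02,
        5.15856931e-02, -3.42964620e-05]), 'tcp_pos': array([ 0.26024685, -0.56760283,  0.22152414]), 'orientation': array([-0.43324368,  1.98579604, -1.98213061]), 'ft_force': array([0.13589809, 0.43187251, 0.15748737]), 'moment': array([0.00377907, 0.02247931, 0.02271763]), 'grip_width': 0.08722029671324599}
```

View pics/side0.png

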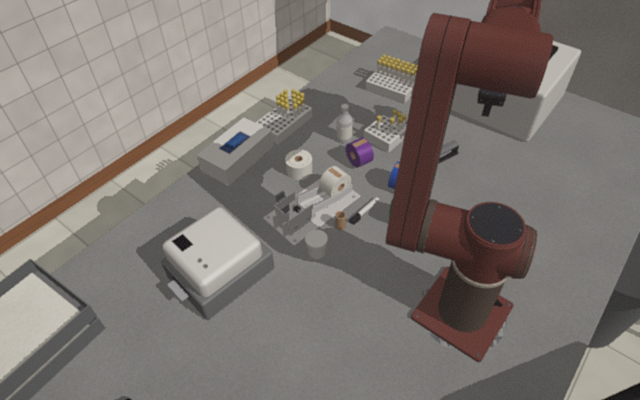

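View pics/top0.png

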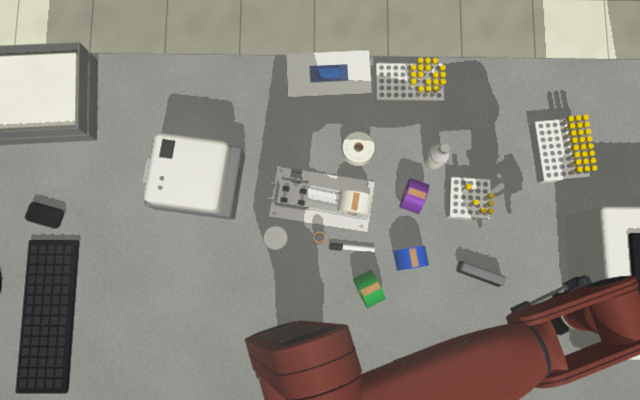

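Run:
```python
import cv2
a=cv2.imread("pics/top0.png")[120:265,250:450];cv2.imwrite("pics/topc.png",cv2.resize(a,None,fx=4,fy=4,interpolation=2))
a=cv2.imread("pics/side0.png")[130:270,250:420];cv2.imwrite("pics/sidec.png",cv2.resize(a,None,fx=4,fy=4,interpolation=2))
```

```text
(no output)
```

View pics/topc.png

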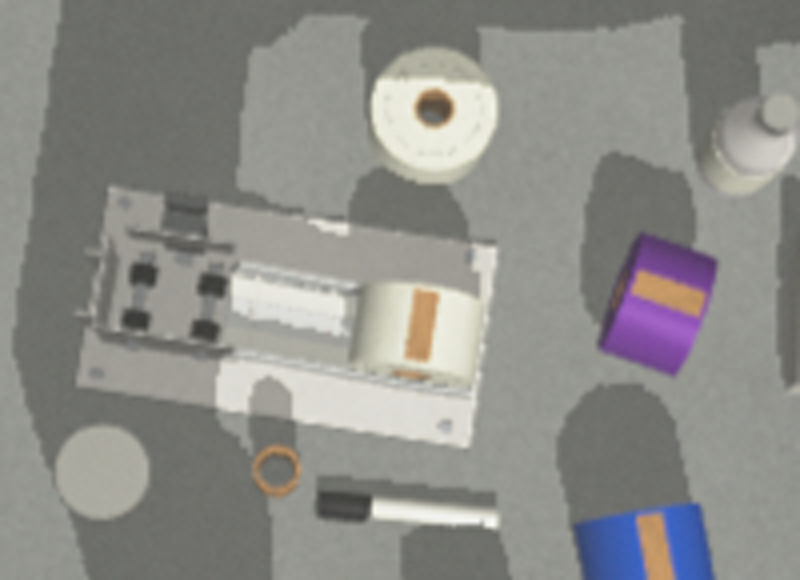

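View pics/sidec.png

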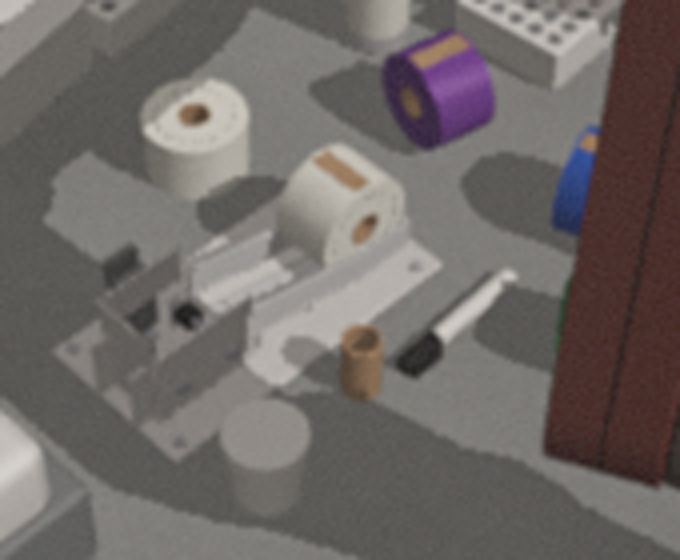

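```bash
cat > h.py <<'E'
import numpy as np
from scipy.optimize import least_squares
C={n:dict(np.load(n+".npz")) for n in("top","side")}
def proj(n,X):
    c=C[n];f=200/np.tan(np.radians(c["vfov"])/2);p=c["R"]@np.asarray(X)+c["t"]
    return np.array([c["cx"]+f*p[0]/p[2],c["cy"]+f*p[1]/p[2]])
def back(n,uv,z):
    c=C[n];f=200/np.tan(np.radians(c["vfov"])/2)
    d=c["R"].T@np.array([(uv[0]-c["cx"])/f,(uv[1]-c["cy"])/f,1]);o=-c["R"].T@c["t"]
    return o+d*(z-o[2])/d[2]
E
python3 - <<'E'
from h import *
top=lambda u,v:np.array([250+u/4,120+v/4]); side=lambda u,v:np.array([250+u/4,130+v/4])
# feats: cam,uv,feeder pt
def F(p):
    X,Y,a,b=p;c,s=np.cos(a),np.sin(a)
    W=lambda x,y,z:np.array([X+c*x-s*y,Y+s*x+c*y,z])
    L=[("top",top(110,187),(b+.145,-.075,.006)),("top",top(497,243),(b-.145,-.075,.006)),("top",top(470,447),(b-.145,.075,.006)),("top",top(78,385),(b+.145,.075,.006)),
    ("side",side(55,348),(b+.145,-.075,.006)),("side",side(180,460),(b+.145,.075,.006)),("side",side(441,265),(b-.145,.075,.006)),
    ("top",top(209.5,306),(.037,0,.035)),("top",top(140,296),(.087,0,.035))]
    return np.concatenate([proj(n,W(*q))-uv for n,uv,q in L])
s=least_squares(F,[.5,0,1.6,0],loss="soft_l1");print(s.x,np.round(F(s.x).reshape(-1,2),2).tolist())
np.save("pose.npy",s.x)
X,Y,a,b=s.x
W=lambda x,y,z:np.array([X+np.cos(a)*x-np.sin(a)*y,Y+np.sin(a)*x+np.cos(a)*y,z])
for nm,q in dict(lip=(-.158,0,.034),roll=(-.112,0,.055),seat=(.062,0,.08),thumb=(.062,-.06,.072)).items():
    print(nm,W(*q).round(4),((proj("top",W(*q))-[250,120])*4).round(),((proj("side",W(*q))-[250,130])*4).round())
def feed(w):
    d=np.array([w[0]-X,w[1]-Y]);return np.array([np.cos(a)*d[0]+np.sin(a)*d[1],-np.sin(a)*d[0]+np.cos(a)*d[1]]).round(4)
for nm,uv,z in[("spare",(434,107),.056),("pot",(102,472),.068),("core",(276,470),.056),("capend",(318,503),.009),("thumb top L",(166,195),.086),("thumb top R",(207,195),.086)]:
    w=back("top",top(*uv),z);print(nm,w.round(4),feed(w))
E
```

```text
[ 0.55506167 -0.0231439   1.43220132 -0.01989301] [[-0.64, 0.9], [0.28, 0.83], [0.44, 0.23], [-0.65, 1.54], [-0.76, 0.13], [-0.4, -0.29], [0.54, -1.71], [0.07, -1.31], [0.16, -1.28]]
lip [ 0.5332 -0.1796  0.034 ] [479. 340.] [373. 192.]
roll [ 0.5396 -0.1341  0.055 ] [418. 326.] [333. 202.]
seat [0.5636 0.0383 0.08  ] [172. 285.] [170. 296.]
thumb [0.6231 0.03   0.072 ] [185. 204.] [119. 261.]
spare [ 0.6982 -0.1464  0.056 ] [-0.1023 -0.1588]
pot [0.4345 0.0857 0.068 ] [0.0911 0.1344]
core [ 0.4374 -0.0345  0.056 ] [-0.0275  0.115 ]
capend [ 0.4176 -0.0648  0.009 ] [-0.0602  0.1304]
thumb top L [0.6262 0.043  0.086 ] [ 0.0753 -0.0613]
thumb top R [0.6263 0.0145 0.086 ] [ 0.0471 -0.0654]
```

Run:
```python
from h import *
top=lambda u,v:np.array([250+u/4,120+v/4]); side=lambda u,v:np.array([250+u/4,130+v/4])
def F(p):
    X,Y,a,b,e=p;c,s=np.cos(a),np.sin(a)
    W=lambda x,y,z:np.array([X+c*x-s*y,Y+s*x+c*y,z])
    L=[("top",top(110,187),(b+.145,e-.075,.006)),("top",top(497,243),(b-.145,e-.075,.006)),("top",top(470,447),(b-.145,e+.075,.006)),("top",top(78,385),(b+.145,e+.075,.006)),
    ("side",side(55,348),(b+.145,e-.075,.006)),("side",side(180,460),(b+.145,e+.075,.006)),("side",side(441,265),(b-.145,e+.075,.006)),
    ("top",top(209.5,306),(.037,0,.035)),("top",top(140,296),(.087,0,.035))]
    return np.concatenate([proj(n,W(*q))-uv for n,uv,q in L])
s=least_squares(F,[.5,0,1.6,0,0]);print(s.x,np.round(F(s.x).reshape(-1,2),2).tolist())
X,Y,a=s.x[:3];np.save("pose.npy",s.x[:3])
W=lambda x,y,z:np.array([X+np.cos(a)*x-np.sin(a)*y,Y+np.sin(a)*x+np.cos(a)*y,z])
im={n:__import__("cv2").imread(f"pics/{n}0.png") for n in("top","side")}
import cv2
for n,(ox,oy) in dict(top=(250,120),side=(250,130)).items():
    g=cv2.resize(im[n][oy:oy+145,ox:ox+200],None,fx=4,fy=4,interpolation=2)
    def L(pts,col):
        P=np.array([(proj(n,W(*q))-[ox,oy])*4 +2 for q in pts]);cv2.polylines(g,[P.round().astype(int)],False,col,1)
    th=np.linspace(0,2*np.pi,40)
    for y in(-.028,.028): L([(-.112+.045*np.cos(t),y,.055+.045*np.sin(t)) for t in th],(0,0,255))
    L([(.109,-.031,.096),(.109,.031,.096)],(255,0,0))
    L([(-.1,.0295,.034),(.035,.0295,.065)],(0,255,0)); L([(-.1,-.0295,.034),(.035,-.0295,.065)],(0,255,0))
    L([(.024,.0295,.078),(.1,.0295,.078)],(255,255,0))
    L([(.024,-.0415,.084),(.1,-.0415,.084)],(255,0,255))
    L([(-.158,-.03,.034),(-.158,.03,.034)],(0,255,255))
    cv2.imwrite(f"pics/ov_{n}.png",g)
```

```text
[ 0.55097809 -0.02281461  1.42683605 -0.01962012 -0.00521806] [[-0.41, 0.32], [0.42, 0.77], [0.31, 0.12], [-0.69, 0.91], [-1.02, -0.25], [-0.9, -0.56], [0.4, -1.68], [-0.05, 0.03], [0.05, -0.03]]
```

View pics/ov_top.png

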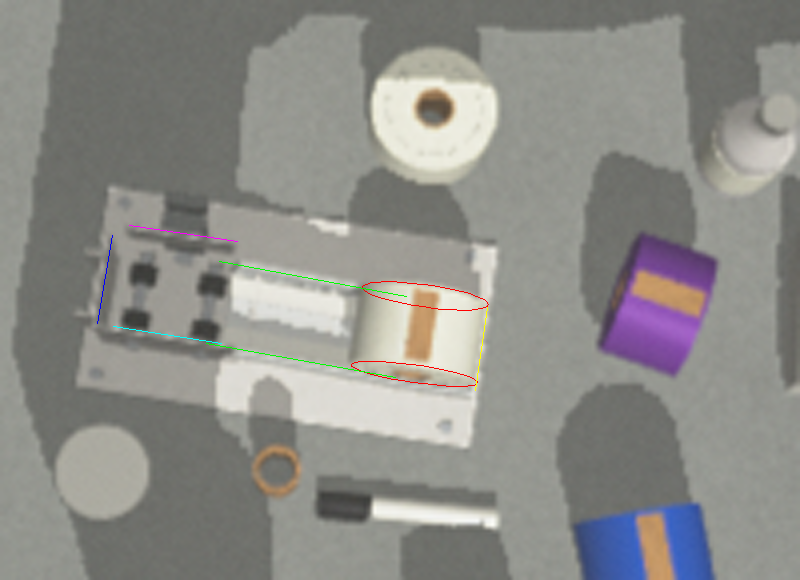

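View pics/ov_side.png

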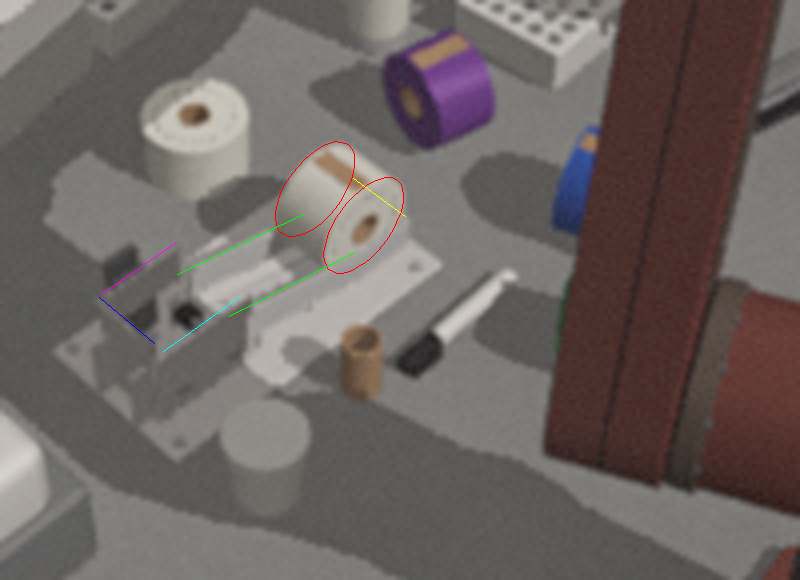

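```bash
cat >> h.py <<'E'
from scipy.spatial.transform import Rotation as Ro
import os
if os.path.exists("pose.npy"):
    X,Y,a=np.load("pose.npy")
    W=lambda x,y,z:np.array([X+np.cos(a)*x-np.sin(a)*y,Y+np.sin(a)*x+np.cos(a)*y,z])
def tofeed(p):
    d=np.array(p[:2])-[X,Y];return np.array([np.cos(a)*d[0]+np.sin(a)*d[1],-np.sin(a)*d[0]+np.cos(a)*d[1],p[2]])
def info(st,tgt=None):
    R=Ro.from_rotvec(st["orientation"]).as_matrix()
    fR=Ro.from_euler("z",-a).as_matrix()@R
    print("t",round(st["t"],2),"feed",(tofeed(st["tcp_pos"])*1000).round(1),"F_feed",(Ro.from_euler("z",-a).as_matrix()@st["ft_force"]).round(2),"grip",round(st["grip_width"],4))
    print("tool axes in feeder frame (cols)\n",fR.round(3))
    if tgt is not None: print("shift cm",(R.T@(W(*tgt)-st["tcp_pos"])*100).round(2))
E
python3 - <<'E'
from h import *
from workcell import r
info(r.state(),(-.190,0,.2))
for n,uv,z in[("purple",(250+660/4,120+305/4),.09),("bottle",(250+775/4,120+112/4),.15)]: print(n,tofeed(back("top",uv,z)))
E
```

```text
t 0.1 feed [-580.9  209.6  221.5] F_feed [ 0.45 -0.07  0.16] grip 0.0872
tool axes in feeder frame (cols)
 [[-0.543  0.002 -0.84 ]
 [ 0.84   0.001 -0.543]
 [-0.    -1.    -0.002]]
shift cm [-38.82   2.2  -21.45]
purple [-0.27362585 -0.03842792  0.09      ]
bottle [-0.32432582 -0.16880036  0.15      ]
```

>>> servo_tool([
  [[-4.5,0,-2.5,-9.5,0],[-4.5,0,-1.5,-9.5,0],[-5,0,-1,-9.5,0],[-5,0,0,-9.5,0],[-5,0,0,-9.5,0]],
], newtons=20)

```text
t: 0.72
tcp_pos: [0.4028, -0.3613, 0.2221]
orientation: [-1.048, 1.432, -1.431]
ft_force: [1.4, 0.4, -0.2]
grip_width: 0.0449
```

```bash
python3 -c "
from h import *
from workcell import r
info(r.state(),(-.190,0,.15))"
```

```text
t 0.72 feed [-356.2   98.1  222.1] F_feed [ 0.64 -1.37 -0.24] grip 0.0449
tool axes in feeder frame (cols)
 [[-0.987  0.    -0.162]
 [ 0.162  0.    -0.987]
 [-0.    -1.    -0.   ]]
shift cm [-17.99   7.21   6.99]
```

>>> servo_tool([
  [[0,0,0,-9.3,0],[-4,1.5,2.5,0,0],[-4,1.5,2.5,0,0],[-4,2,2.5,0,0],[-4,2,2,0,0]],
])

```text
t: 1.35
tcp_pos: [0.5206, -0.2175, 0.1517]
orientation: [-1.135, 1.319, -1.318]
ft_force: [0.8, -0.7, 0.2]
grip_width: 0.0014
```

```bash
python3 -c "
from h import *
from workcell import r
info(r.state(),(-.185,0,.048))"
```

```text
t 1.35 feed [-197.     2.2  151.7] F_feed [-0.55 -0.9   0.22] grip 0.0014
tool axes in feeder frame (cols)
 [[-1.     0.    -0.006]
 [ 0.006  0.    -1.   ]
 [-0.    -1.    -0.   ]]
shift cm [-1.2  10.37  0.21]
```

>>> servo_tool([
  [[0,3.5,0.2,0,0],[0,3.5,0,0,0],[-0.5,2.4,0,0,0],[-0.5,1,0,0,0],[0,0,0,0,0]],
])

```text
t: 1.98
tcp_pos: [0.5229, -0.2086, 0.048]
orientation: [-1.135, 1.32, -1.317]
ft_force: [0.2, -1.2, 1.2]
grip_width: 0.0005
```

```bash
python3 -c "
from h import *
from workcell import r,cams
import cv2
info(r.state(),(-.185,0,.048))
for n,(x,y) in dict(top=(250,120),side=(250,130)).items():
    g=cams.camera(n)['pixels'][y:y+145,x:x+200,::-1];cv2.imwrite(f'pics/{n}1.png',cv2.resize(g,None,fx=4,fy=4,interpolation=2))
"
```

```text
t 1.98 feed [-187.9    1.2   48. ] F_feed [-1.17 -0.39  1.22] grip 0.0005
tool axes in feeder frame (cols)
 [[-1.     0.001 -0.005]
 [ 0.005  0.001 -1.   ]
 [-0.001 -1.    -0.001]]
shift cm [-0.3  -0.    0.12]
```

View pics/side1.png

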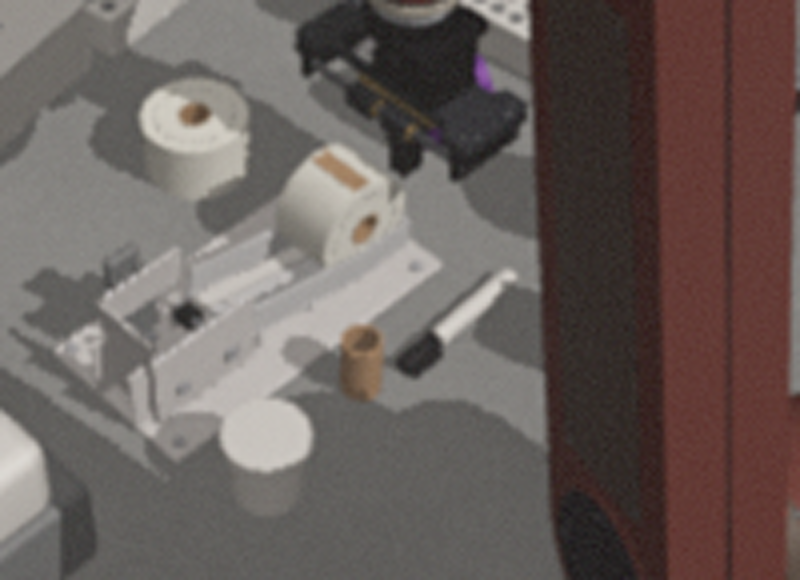

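View pics/top1.png

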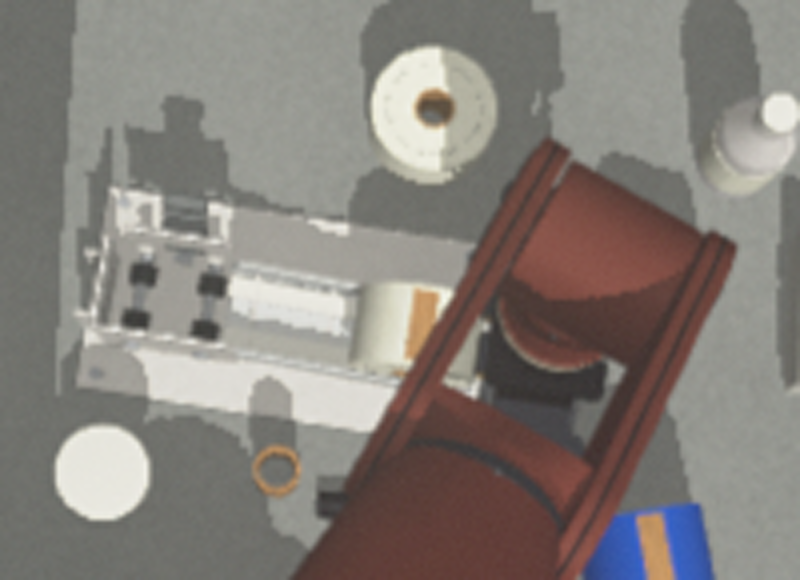

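>>> servo_tool([
  [[-1,0,0.1,0,0],[-0.6,0,0,0,0],[-0.5,0,0,0,0],[-0.5,0,0,0,0],[-0.5,0,0,0,0]],
])

```text
t: 2.7
tcp_pos: [0.5292, -0.179, 0.0489]
orientation: [-1.135, 1.317, -1.32]
ft_force: [-0.8, -4.1, 0.8]
grip_width: 0.0004
```

```bash
cat > s.py <<'E'
from h import *
from workcell import r
info(r.state())
E
python3 s.py
```

```text
t 2.7 feed [-157.7   -0.9   48.9] F_feed [-4.13  0.17  0.78] grip 0.0004
tool axes in feeder frame (cols)
 [[-1.    -0.001 -0.005]
 [ 0.005 -0.001 -1.   ]
 [ 0.001 -1.     0.001]]
```

>>> servo_tool([
  [[-0.8,-0.15,0,0,0],[-0.8,-0.2,0,0,0],[-0.8,-0.2,0,0,0],[-0.8,-0.2,0,0,0],[-0.8,-0.2,0,0,0]],
])

```text
t: 3.32
tcp_pos: [0.5349, -0.1386, 0.0582]
orientation: [-1.135, 1.319, -1.318]
ft_force: [0.1, -2.7, 1.3]
grip_width: 0.0005
```

```bash
python3 s.py
```

```text
t 3.33 feed [-116.9   -0.7   58.2] F_feed [-2.62 -0.51  1.34] grip 0.0005
tool axes in feeder frame (cols)
 [[-1.    -0.    -0.006]
 [ 0.006  0.    -1.   ]
 [ 0.    -1.    -0.   ]]
```

>>> servo_tool([
  [[-0.8,-0.17,0,0,0],[-0.8,-0.17,0,0,0],[-0.8,-0.17,0,0,0],[-0.8,-0.17,0,0,0],[-0.8,-0.17,0,0,0]],
])

```text
t: 3.95
tcp_pos: [0.5409, -0.0991, 0.0666]
orientation: [-1.135, 1.319, -1.319]
ft_force: [-0.3, -2.5, 1.5]
grip_width: 0.0005
```

```bash
python3 s.py;python3 -c "
from h import *
from workcell import r,cams
import cv2
for n,(x,y) in dict(side=(250,130)).items():
    g=cams.camera(n)['pixels'][y:y+145,x:x+200,::-1];cv2.imwrite(f'pics/{n}2.png',cv2.resize(g,None,fx=4,fy=4,interpolation=2))
"
```

```text
t 3.95 feed [-76.9  -0.9  66.6] F_feed [-2.5  -0.02  1.54] grip 0.0005
tool axes in feeder frame (cols)
 [[-1.     0.    -0.006]
 [ 0.006  0.    -1.   ]
 [-0.    -1.    -0.   ]]
```

View pics/side2.png

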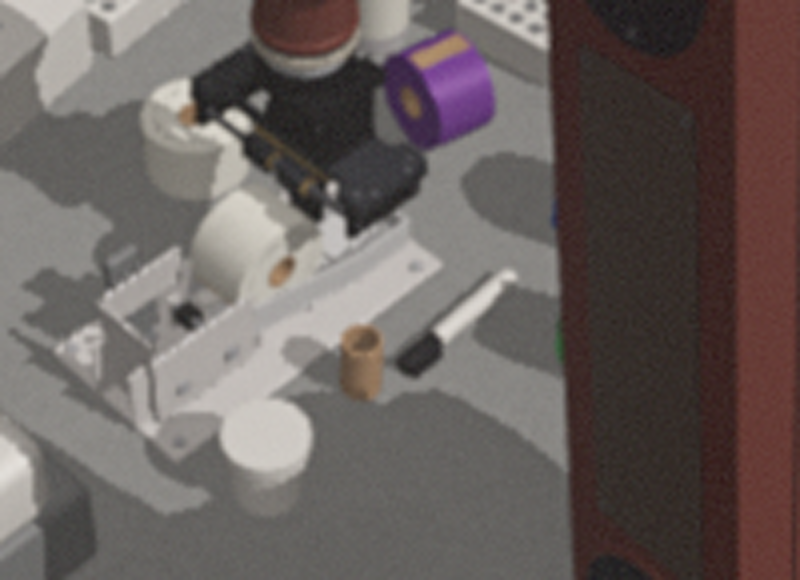

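>>> servo_tool([
  [[-0.8,-0.18,0,0,0],[-0.8,-0.18,0,0,0],[-0.8,-0.18,0,0,0],[-0.8,-0.15,0,0,0],[-0.8,-0.15,0,0,0]],
])

```text
t: 4.62
tcp_pos: [0.5468, -0.0593, 0.075]
orientation: [-1.134, 1.319, -1.318]
ft_force: [-0.3, -0.6, 0.9]
grip_width: 0.0006
```

>>> servo_tool([
  [[-0.5,-0.1,0,0,0],[-0.5,-0.1,0,0,0],[-0.5,-0.1,0,0,0],[-0.5,0,0,0,0],[-0.4,0,0,0,0]],
])

```text
t: 5.25
tcp_pos: [0.5503, -0.0359, 0.0778]
orientation: [-1.135, 1.319, -1.318]
ft_force: [-0.3, 0.4, -0.2]
grip_width: -0.0002
```

```bash
python3 s.py;python3 -c "
from h import *
from workcell import r,cams
import cv2
for n,(x,y) in dict(side=(250,130)).items():
    g=cams.camera(n)['pixels'][y:y+145,x:x+200,::-1];cv2.imwrite(f'pics/{n}3.png',cv2.resize(g,None,fx=4,fy=4,interpolation=2))
"
```

```text
t 5.25 feed [-13.   -1.2  77.8] F_feed [ 0.37  0.38 -0.2 ] grip -0.0002
tool axes in feeder frame (cols)
 [[-1.     0.    -0.006]
 [ 0.006  0.    -1.   ]
 [-0.    -1.    -0.   ]]
```

View pics/side3.png

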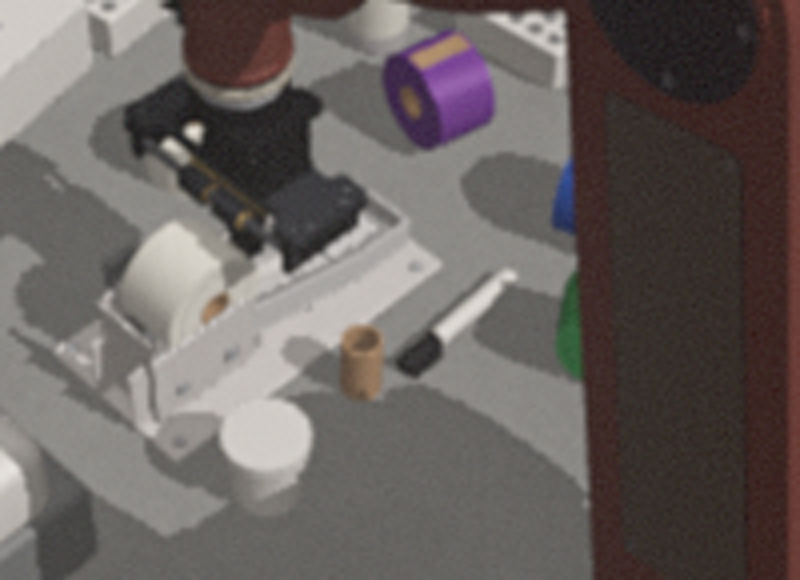

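>>> servo_tool([
  [[1.5,0,0,0,0],[1.5,-3,0,0,0],[0,-5,1,0,0],[0,-4,5,0,0],[-3,0,5,0,0]],
])

```text
t: 5.92
tcp_pos: [0.6617, -0.0564, 0.203]
orientation: [-1.127, 1.313, -1.328]
ft_force: [0.5, 0.3, 0.2]
grip_width: 0.0003
```

```bash
python3 s.py;python3 -c "
from h import *
from workcell import r,cams
import cv2
info(r.state(),(.062,-.105,.067))
for n,(x,y) in dict(side=(270,150),top=(260,150)).items():
    g=cams.camera(n)['pixels'][y:y+100,x:x+125,::-1];cv2.imwrite(f'pics/{n}4.png',cv2.resize(g,None,fx=6,fy=6,interpolation=2))
    print(n,[((proj(n,W(.062,yy,.08))-[x,y])*6).round() for yy in(-.028,.028)])
"
```

```text
t 5.92 feed [ -17.3 -114.4  203. ] F_feed [ 0.35 -0.44  0.24] grip 0.0003
tool axes in feeder frame (cols)
 [[-1.    -0.002 -0.01 ]
 [ 0.01  -0.01  -1.   ]
 [ 0.002 -1.     0.01 ]]
t 5.92 feed [ -17.3 -114.4  203. ] F_feed [ 0.35 -0.44  0.24] grip 0.0003
tool axes in feeder frame (cols)
 [[-1.    -0.002 -0.01 ]
 [ 0.01  -0.01  -1.   ]
 [ 0.002 -1.     0.01 ]]
shift cm [-7.95 13.57 -1.15]
side [array([104., 298.]), array([177., 358.])]
top [array([207., 197.]), array([188., 315.])]
```

View pics/side4.png

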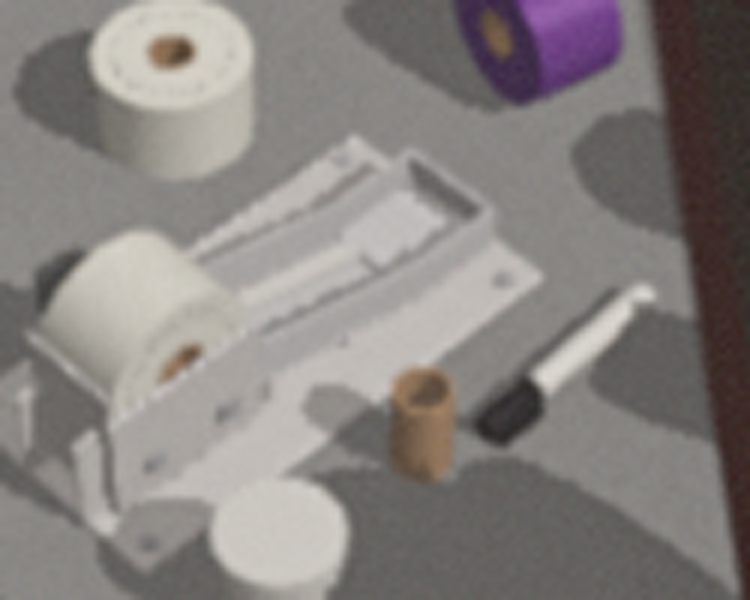

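View pics/top4.png

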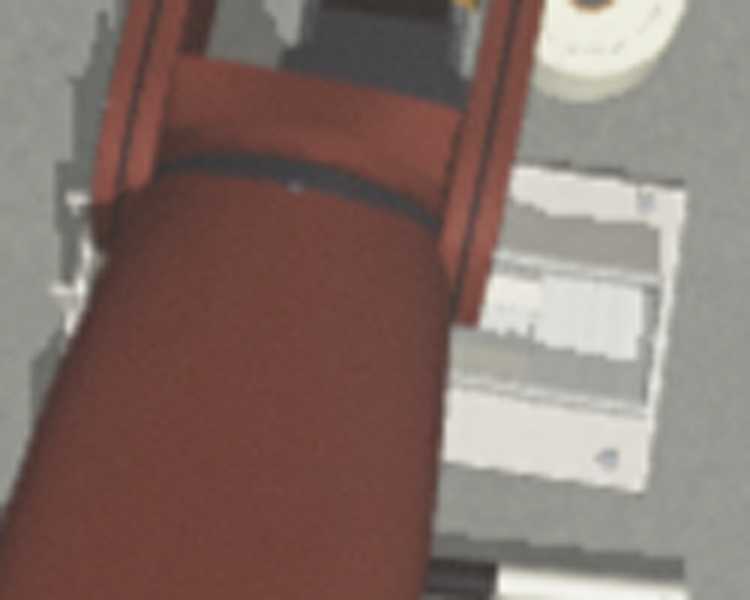

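>>> servo_tool([
  [[-5,0,0,0,0],[-2.9,4.5,0,0,0],[0,5,0,0,0],[0,3.5,0,0,0],[0,0.5,0,0,0]],
])

```text
t: 6.65
tcp_pos: [0.6664, 0.0247, 0.0581]
orientation: [-1.14, 1.324, -1.316]
ft_force: [-0.4, 0.8, 0.2]
grip_width: 0.0004
```

```bash
python3 s.py;python3 -c "
from h import *
from workcell import r,cams
import cv2
for n,(x,y) in dict(side=(250,150)).items():
    g=cams.camera(n)['pixels'][y:y+100,x:x+125,::-1];cv2.imwrite(f'pics/{n}5.png',cv2.resize(g,None,fx=6,fy=6,interpolation=2))
"
```

```text
t 6.65 feed [  63.6 -107.4   58.1] F_feed [0.75 0.54 0.17] grip 0.0004
tool axes in feeder frame (cols)
 [[-1.    -0.001 -0.006]
 [ 0.006  0.007 -1.   ]
 [ 0.001 -1.    -0.007]]
```

View pics/side5.png

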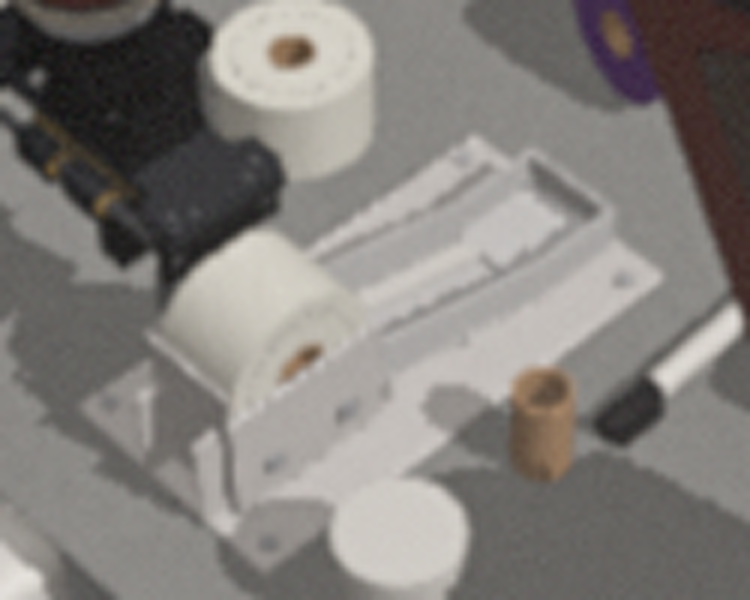

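>>> servo_tool([
  [[0,-1.3,0,0,0],[0,0,-0.7,0,0],[0,0,-0.6,0,0],[0,0,-0.4,0,0],[0,0,-0.3,0,0]],
])

```text
t: 7.32
tcp_pos: [0.6494, 0.0287, 0.0749]
orientation: [-1.135, 1.319, -1.318]
ft_force: [-0.2, -0.2, -0.8]
grip_width: 0.0005
```

```bash
python3 s.py
```

```text
t 7.33 feed [ 65.1 -90.1  74.9] F_feed [-0.24  0.15 -0.79] grip 0.0005
tool axes in feeder frame (cols)
 [[-1.    -0.    -0.006]
 [ 0.006  0.    -1.   ]
 [ 0.    -1.    -0.   ]]
```

>>> servo_tool([
  [[0,0.5,-0.3,0,0],[0,0,-0.3,0,0],[0,0,-0.3,0,0],[0,0,-0.2,0,0],[0,0,0,0,0]],
])

```text
t: 7.95
tcp_pos: [0.6391, 0.0302, 0.0701]
orientation: [-1.135, 1.318, -1.319]
ft_force: [-0.1, -0.5, 0.6]
grip_width: 0.0006
```

```bash
python3 s.py
```

```text
t 7.95 feed [ 65.1 -79.6  70.1] F_feed [-0.5  -0.01  0.56] grip 0.0006
tool axes in feeder frame (cols)
 [[-1.    -0.    -0.006]
 [ 0.006 -0.    -1.   ]
 [ 0.    -1.     0.   ]]
```

>>> servo_tool([
  [[0,0,-0.2,0,0],[0,0,-0.2,0,0],[0,0,0,0,0]],
])

```text
t: 8.32
tcp_pos: [0.6352, 0.0307, 0.0701]
orientation: [-1.134, 1.318, -1.319]
ft_force: [0.9, 0.2, 0.5]
grip_width: 0.0004
```

>>> servo_tool([
  [[0,0,-0.2,0,0],[0,0,0,0,0]],
])

```text
t: 8.57
tcp_pos: [0.6332, 0.031, 0.0701]
orientation: [-1.135, 1.318, -1.319]
ft_force: [1.1, -0.9, 0.7]
grip_width: 0.0003
```

>>> servo_tool([
  [[0,0,-0.2,0,0],[0,0,0,0,0]],
])

```text
t: 8.82
tcp_pos: [0.6311, 0.0314, 0.0701]
orientation: [-1.135, 1.319, -1.319]
ft_force: [1.2, -0.5, -0.0]
grip_width: 0.0003
```

```bash
python3 s.py;python3 -c "
from h import *
from workcell import r,cams
import cv2
for n,(x,y) in dict(side=(250,150)).items():
    g=cams.camera(n)['pixels'][y:y+100,x:x+125,::-1];cv2.imwrite(f'pics/{n}6.png',cv2.resize(g,None,fx=6,fy=6,interpolation=2))
"
```

```text
t 8.82 feed [ 65.1 -71.5  70.1] F_feed [-0.3  -1.22 -0.03] grip 0.0003
tool axes in feeder frame (cols)
 [[-1.    -0.    -0.006]
 [ 0.006  0.    -1.   ]
 [ 0.    -1.    -0.   ]]
```

View pics/side6.png

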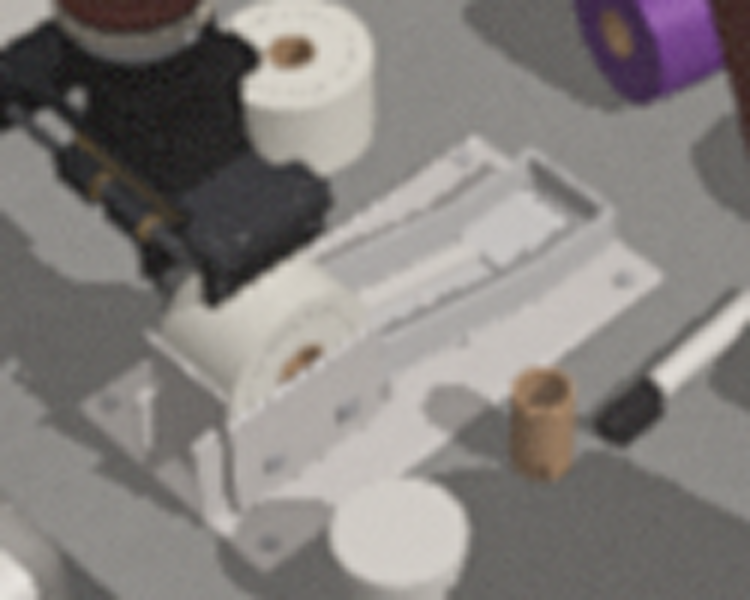

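>>> servo_tool([
  [[0,0,-0.2,0,0],[0,0,-0.1,0,0]],
])

```text
t: 9.12
tcp_pos: [0.6282, 0.0318, 0.0701]
orientation: [-1.135, 1.318, -1.319]
ft_force: [1.5, 0.4, 0.9]
grip_width: 0.0003
```

>>> servo_tool([
  [[0,0,-0.2,0,0],[0,0,-0.1,0,0]],
])

```text
t: 9.38
tcp_pos: [0.6253, 0.0323, 0.0701]
orientation: [-1.134, 1.318, -1.319]
ft_force: [2.6, 0.7, -0.3]
grip_width: 0.0008
```

>>> servo_tool([
  [[0,0,-0.1,0,0],[0,0,-0.1,0,0]],
])

```text
t: 9.62
tcp_pos: [0.6248, 0.0323, 0.0702]
orientation: [-1.132, 1.316, -1.321]
ft_force: [9.4, -0.7, -5.4]
grip_width: 0.0003
```

```bash
python3 s.py;python3 -c "
from h import *
from workcell import r,cams
import cv2
for n,(x,y) in dict(side=(250,150)).items():
    g=cams.camera(n)['pixels'][y:y+100,x:x+125,::-1];cv2.imwrite(f'pics/{n}7.png',cv2.resize(g,None,fx=6,fy=6,interpolation=2))
"
```

```text
t 9.62 feed [ 65.2 -65.2  70.2] F_feed [ 0.64 -9.39 -5.43] grip 0.0003
tool axes in feeder frame (cols)
 [[-1.     0.    -0.006]
 [ 0.006 -0.004 -1.   ]
 [-0.    -1.     0.004]]
```

View pics/side7.png

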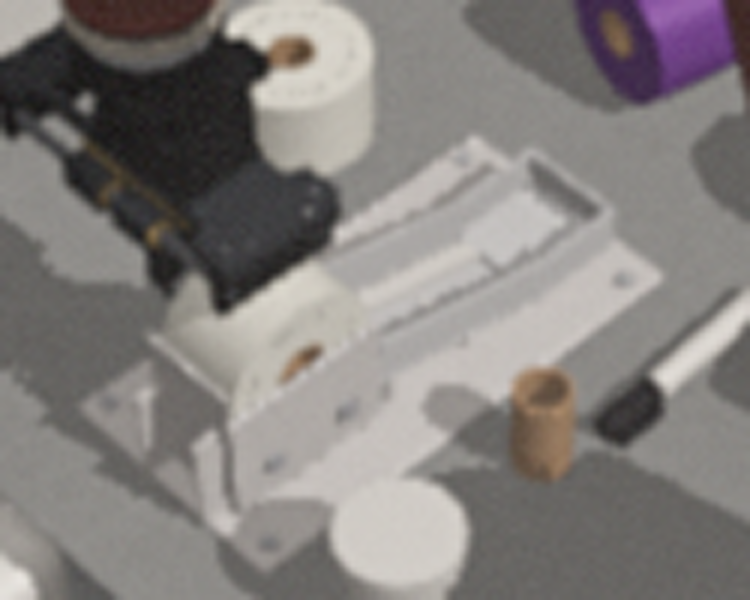

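>>> servo_tool([
  [[0,0,0.5,0,0],[0,0,1.5,0,0],[0,-1,3,0,0],[0,-5,3,0,0],[0,-6,0,0,0]],
])

```text
t: 10.3
tcp_pos: [0.702, 0.0203, 0.1887]
orientation: [-1.138, 1.323, -1.317]
ft_force: [0.6, 0.4, 0.0]
grip_width: 0.0002
```

>>> servo_tool([
  [[6,0,0,0,0],[6,0,0,0,0],[6,0,0,0,0],[6,0,0,0,0],[6,0,0,0,0]],
])

```text
t: 10.92
tcp_pos: [0.6566, -0.2774, 0.1895]
orientation: [-1.135, 1.32, -1.317]
ft_force: [0.2, -0.8, 0.6]
grip_width: 0.0007
```

```bash
python3 s.py;python3 -c "
from h import *
from workcell import r,cams
import cv2
for n,(x,y) in dict(side=(250,150),top=(260,150)).items():
    g=cams.camera(n)['pixels'][:,:,::-1];cv2.imwrite(f'pics/{n}8f.png',g);g=g[y:y+100,x:x+125];cv2.imwrite(f'pics/{n}8.png',cv2.resize(g,None,fx=6,fy=6,interpolation=2))
"
```

```text
t 10.93 feed [-236.8 -141.   189.5] F_feed [-0.76 -0.3   0.65] grip 0.0007
tool axes in feeder frame (cols)
 [[-1.     0.001 -0.005]
 [ 0.005  0.002 -1.   ]
 [-0.001 -1.    -0.002]]
```

View pics/side8.png

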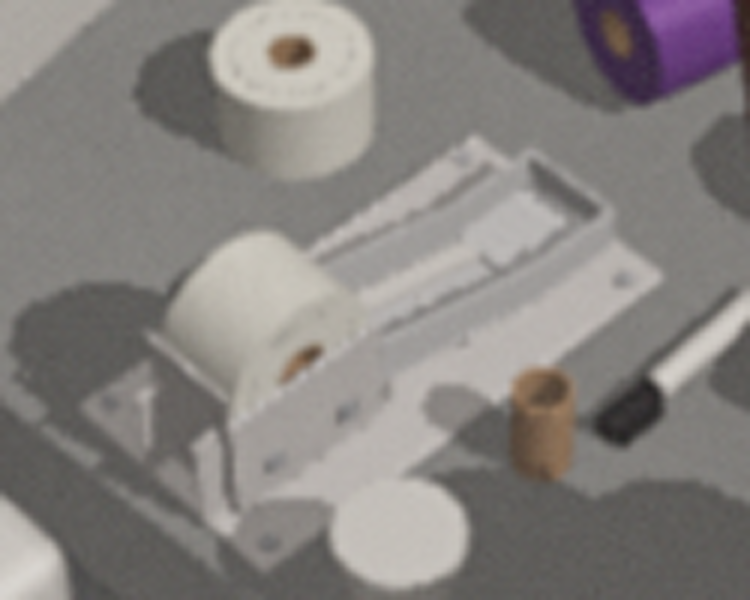

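View pics/top8.png

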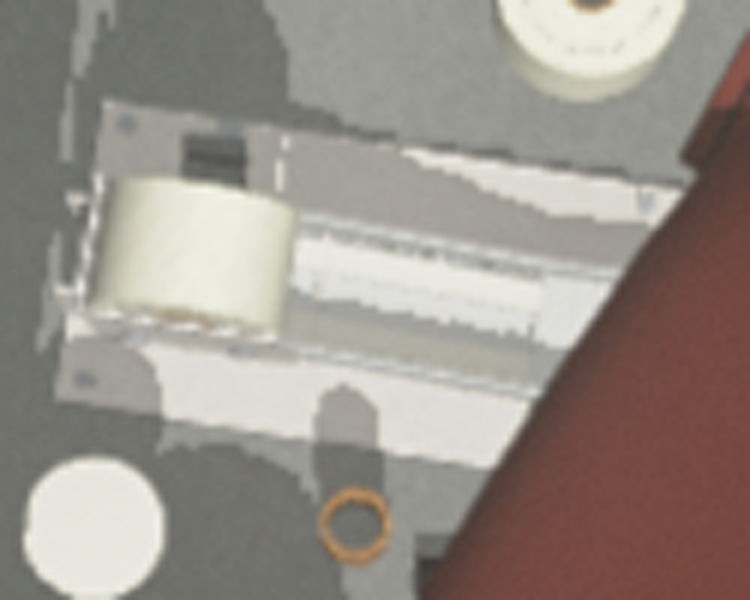

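```bash
python3 -c "
from h import *
import cv2
A=cv2.imread('pics/top1.png')[160:360,60:260];A=cv2.resize(A,None,fx=3.8,fy=3)
B=cv2.imread('pics/top8f.png')[160:210,265:315];B=cv2.resize(B,None,fx=15.2,fy=12,interpolation=2)
cv2.imwrite('pics/A.png',A);cv2.imwrite('pics/B.png',B)
# predictions for value v: inner plate top edge at z=.084 , x range .024-.1
for v in(0,.005,.010,.0125,.015):
    print(v,[((proj('top',W(x,-.0415+v,.084))-[265,160])*[15.2,12]).round() for x in(.024,.1)])
print('roll far rim top',((proj('top',W(.062,-.028,.125))-[265,160])*[15.2,12]).round())
"
```

```text
0 [array([664., 238.]), array([253., 190.])]
0.005 [array([660., 259.]), array([249., 211.])]
0.01 [array([656., 280.]), array([244., 232.])]
0.0125 [array([654., 290.]), array([242., 242.])]
0.015 [array([652., 301.]), array([240., 253.])]
roll far rim top [436. 236.]
```

View pics/A.png

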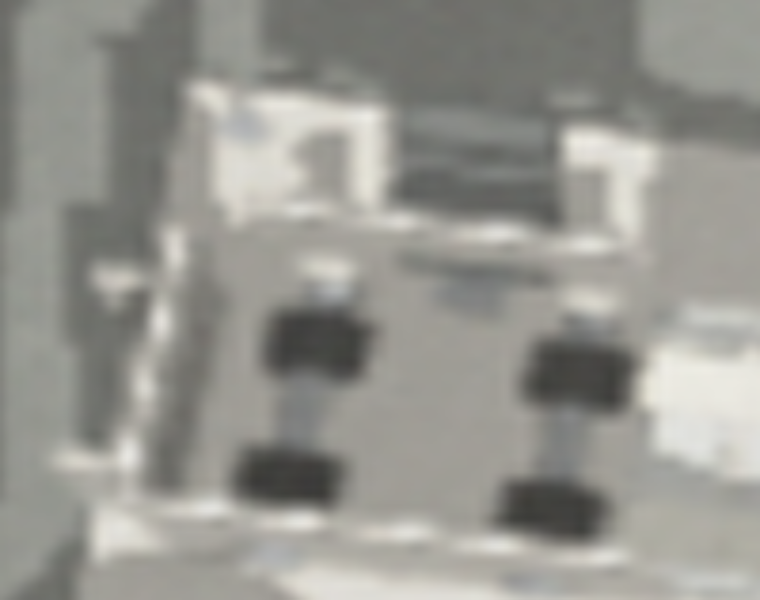

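View pics/B.png

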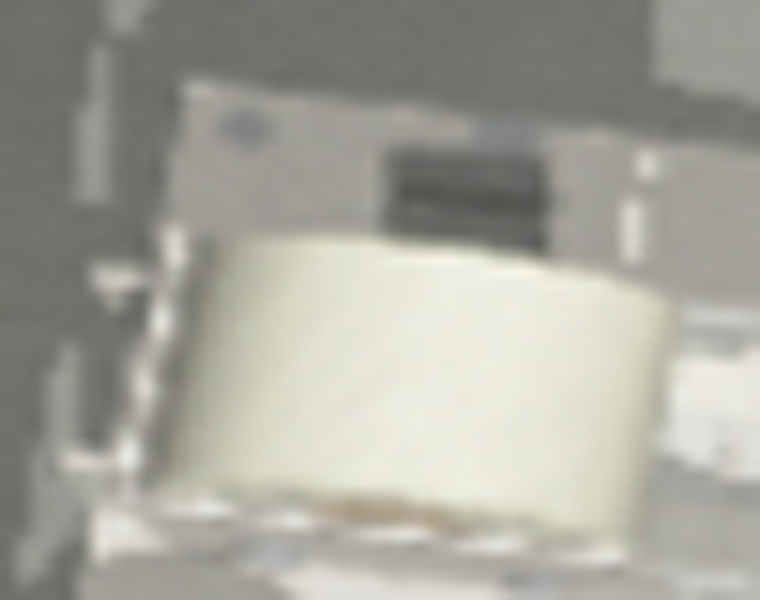

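```bash
python3 -c "
from workcell import r
s=r.state();print(s['t'],abs(s['joint_velocities']).max(),s['ft_force']);print(r.sign_off())"
```

```text
11.025 0.0789623507654837 [-0.42843114  1.65454174 -0.25532168]
the job is handed in; nothing more can be done
None
```

I pushed the roll up the gutter with the closed fingertips and it dropped into its seat. I then pushed the side guide in by its thumb block until it stopped hard, backed the arm clear and handed the job in at about 11 s. The hand-in reported no verdict.

**Roll:** the push force fell to zero once the roll was over the crest. The side and top pictures then show it resting between the idlers. The core centre in the side picture was within about 1 to 2 px of where a seated roll should be.

**Guide:** the force rose steadily to about 2.6 N, then jumped to 9.4 N, with 5.4 N downward on the tool that I can't explain. That fits the guide pressing the roll against the fixed plate. I estimate the guide at 13 ± 2 mm in, from about 9.5 mm of visible thumb-block travel plus a start of about 3 to 5 mm. The roll hides the guide plate, so I could not read its final position directly; 10.5 mm is the limit.

**Other things:** the spare roll, pot, core and marker look unmoved in the last pictures. I did not measure them, and did not check the stapler or sanitiser again. When I handed in, the arm was clear of everything but still settling: joint speed was 0.08 rad/s and the force reading about 1.7 N, slightly above the roughly 1 N of noise seen earlier.

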